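# Set a box section up on the saw board and hold it for the cut

## Task

Get the loose aluminium box section ready for sawing: first slide the cover of the saw board's blade tray fully shut so that no chips fall in, then take the section from the bench and lay it, wide side down, on the bed along the fence with one end butted against the stop block. With one slanting push press it firmly against the fence and down onto the bed at the same time, pushing between the stop block and the saw slot and well clear of the slot. Finish while you are still holding it like that, and leave the other things on the bench where they are.

Things in the scene. Friction and masses are not known exactly. Their poses are not given: they have to be found in the camera images.
- saw_board: Saw board fixed on the bench: plywood, 230 mm (x) by 360 mm (y), flat deck 36 mm above the bench. Origin: centre of its underside. x points away from the robot to the fence, y left along the fence, z up. In its frame: fence face at x = +85 mm; bed x -40 to +85 mm; saw slot (3 mm gap in the fence, dark line across the bed) at y = -75 mm; blade tray x -100 to -40, y -5 to +180 mm
- bed: The varnished deck in front of the fence on which the workpiece rests, 125 mm (x) by 360 mm (y), part of the saw board, same axes. Its origin lies 24 mm below the middle of its top face. The workpiece slides easily on it (friction about 0.35)
- fence: Hardwood fence along the far side of the bed, 22 mm thick, 360 mm long, standing 45 mm above the bed, fixed to the saw board, same axes. Origin: middle of its foot, level with the top of the bed; its working face is 11 mm from the origin towards -x
- stop_block: Hardwood end stop, 65 mm (x) by 40 mm (y) by 45 mm high, clamped fast on the bed against the fence, left of the saw slot; on top a 5 mm aluminium strap and, over the fence, a black star knob up to 71 mm above the bed. Origin: centre of its underside, at bed level; axes as the saw board. The workpiece butts on its face at y = -20 mm (slot side)
- cover (a joint): Sliding hardboard cover of the blade tray, 59 by 184 by 6 mm, flush with the deck, running in grooves along the saw board's y axis. 0 m is fully shut (end stop), larger values are how far it stands open towards the saw board's +y, at most 0.130. It resists with about 2 N and stays where it is left
- cover_pull (a point): Top centre of the hardwood pull on the cover: a bar 12 mm thick (along the saw board's y) by 46 mm (along x), standing 20 mm up from the cover; this point is 20 mm above the deck, and it moves with the cover
- bar: The workpiece: loose aluminium box section, 40 mm wide (its x), 240 mm long (its y), 30 mm high (its z), about 0.2 kg, both ends alike, lying wide side down on the bench right of the saw board. Origin: centre of its underside
- hacksaw: Bystander: small hacksaw lying flat, about 265 by 85 by 16 mm. Origin: middle of the blade line, underside
- tape_measure: Bystander: tape measure, 70 by 38 by 60 mm high. Origin: centre of its underside
- screw_carton: Bystander: closed carton, 75 by 110 by 55 mm high. Origin: centre of its underside
- parts_bin: Bystander: open red bin with studs, 150 by 100 by 70 mm high. Origin: centre of its underside
Mind the look-alikes: they are no part of the job. Leave any yellow look-alike of the bar alone.

How it is judged:
On the way, in this order (a step that is already met when the one before it is completed fails the run):
1. the blade tray's cover is slid fully shut (value of joint cover below 0.004 m), for 0.2 s.
2. the section lies on the bed in front of the fence (z of bar in the frame of saw_board between 0.033 and 0.039 m and x of bar in the frame of saw_board between -0.05 and 0.07 m and contact force between bar and bed above 0.3 N), for 0.2 s.
At the end, for the whole second after the job is handed in: Cover shut within 4 mm; section flat on the bed, within 2.5 mm and 0.015 rad of the fence and 3 mm of the stop, at rest; the fingers still press it onto the fence (over 3 N) and the bed (over 6 N) at once, the TCP at least 30 mm to the stop's side of the saw slot (value of joint cover below 0.004 m and z of bar in the frame of saw_board between 0.0335 and 0.038 m and x of bar in the frame of saw_board between 0.0625 and 0.068 m and angle between the y axis of bar and the y axis of saw_board, either way round below 0.015 rad and angle between the z axis of bar and the z axis of saw_board, either way round below 0.04 rad and y of bar in the frame of stop_block between -0.143 and -0.137 m and contact force between bar and fence above 3 N and contact force between bar and bed above 6 N and contact force between the fingers and bar above 4 N and y of the grasp point in the frame of saw_board above -0.045 m and linear speed of bar below 0.01 m/s and y of the grasp point in the frame of stop_block below -0.02 m); the arm keeps its last pose, push and grip.
It fails at once if the hacksaw, tape measure, carton or bin is pushed away (over 30 mm) (distance of any of hacksaw, tape_measure, screw_carton, parts_bin from where it was at the start of the episode above 0.03 m).
It also fails if it takes over 67 s, if anything falls off the work surface, if the arm or the gripper's body presses on something with over 40 N, if the wrist force passes 120 N, or if a joint passes its speed limit or range.

## Robot

A 6-joint arm with a two-finger parallel gripper is mounted at the origin on the work surface. World frame = base frame: x ahead of the robot, y to its left, z up, the work surface at z = 0. Lengths are in m, angles in rad, forces in N, time in s.
With the tool pointing down it reaches from about 0.425 to 0.925 m from the base axis. Payload 12.5 kg.
Tool frame: the origin (TCP) lies between the finger pads, 19 mm behind the fingertips; this is the grasp point; x points along the fingers, z is the direction in which the jaws open and shut, and the axes are right-handed (so a half turn about x gives the same grasp; the last joint's range is limited). The gripper opens to 85 mm and grips with 20 to 120 N. Pads are 22 mm wide; open, the fingers measure 114 mm over their backs; the gripper's body (76 mm by 85 mm) begins 54 mm behind the grasp point. The pads swing forward as they close: fully open they stand 13 mm farther back than shut.
Start: joints at [-1.315, 0.491, 1.559, -0, 1.092, -0.106], TCP at [0.221, -0.585, 0.25] pointing down, gripper open.
Joint ranges: [-3.1, 3.1], [-0.84, 2.19], [0.05, 2.79], [-1.13, 4.28], [0.06, 2.93], [-2.69, 2.69]. Speed limits (rad/s): [2.22, 2.22, 2.79, 3.14, 3.14, 3.14].

## Interface

Orientations are given as [roll, pitch, yaw] about the fixed x, y, z axes, in that order (R = Rz(yaw) Ry(pitch) Rx(roll)).
In Python, from workcell import env, snapshot, ticket gives the robot as it stands. Calls block until the motion is done:
- env.movep(position, orientation): joint-space move of the TCP to a pose.
- env.move_l(position, ori=None, feed=0.15, threshold=None): straight line of the TCP; ori=None keeps the orientation; feed is the mean speed in m/s. With threshold (N) it stops when the force on the tool has changed by that much, and returns True; else False.
- env.move_joints(angles): joint-space move.
- env.move_gripper(opening, force=None): finger opening in m; force is the grip in N (None keeps the last); returns when the fingers have stopped.
- env.dwell(seconds).
- env.ik(position, orientation): joint angles nearest the present ones, or None.
- snapshot(name): name is "scene" or "top" or "wrist"; returns a dict with "image" (384x512x3 uint8, blue, green, red), "fx", "fy", "cx", "cy" (pixels), "eye" and "attitude" of the camera in the world. Camera axes: x right, y up, looking along -z (the intrinsics and any distortion apply to the point x, -y, -z); pixel columns grow to the right and rows downward; lengths in m; the calibration is good to about 2 mm. A picture is of the moment at which its call begins. There is no depth.
A pose or a line that the arm cannot do raises env.PlanningError and nothing moves.
- ticket.hand_in(): hands the job in, once; it reports no verdict.
Readings, each from a call of its own:
- env.current_clock(): time.
- env.current_joint_pos(): joint angles.
- env.current_joint_vel(): joint speeds.
- env.current_effort(): joint torques, N m.
- env.current_tool_pos(): TCP position.
- env.current_eef_rot(): TCP orientation.
- env.current_ft_force(): force on the tool from outside, world axes, zero at the start.
- env.current_moment(): the same for the moment, N m.
- env.current_gripper_width(): finger opening in m.
Only numpy, scipy, OpenCV 4.12 (cv2) and the standard library are available. Lean on these libraries where they do the work, as an engineer would, in place of code of your own. Each camera call takes 0.05 s, during which the arm holds its last target. There are 200 camera calls.

## Working session

There is one attempt and no reset: what is moved stays moved. The work goes in short steps, each a Python script; the robot and the scene stay as the last script left them, time stands still between calls to the robot, and variables do not carry over. Pictures are saved under pics/ and viewed, about 8 in all and at most 12, crops included, and the job is handed in when it is done.

```bash
ls; mkdir -p pics
python3 - <<'E'
from workcell import env, snapshot
import cv2,numpy as np
for n in("top","scene"):
    s=snapshot(n); cv2.imwrite(f"pics/{n}0.png",cv2.resize(s["image"],(800,600),interpolation=cv2.INTER_CUBIC)); cv2.imwrite(f"/tmp/{n}raw.png",s["image"])
    print(n,{k:np.round(v,4).tolist() if not isinstance(v,str) else v for k,v in s.items() if k!="image"})
print(env.current_clock(),env.current_eef_rot(),env.current_ft_force())
E
```

```text
pics
top {'fx': 363.8917, 'fy': 363.8917, 'cx': 252.0644, 'cy': 190.5121, 'eye': [0.4977, 0.0188, 1.0994], 'attitude': [0.0532, 0.0035, -1.5539]}
scene {'fx': 478.1901, 'fy': 478.1901, 'cx': 255.413, 'cy': 190.2406, 'eye': [1.711, 0.3321, 0.8305], 'attitude': [1.0108, 0.0173, 1.849]}
0.1 [3.02663762 1.56973437 1.81758247] [-0.89842998 -0.57815649 -0.14789289]
```

View pics/top0.png

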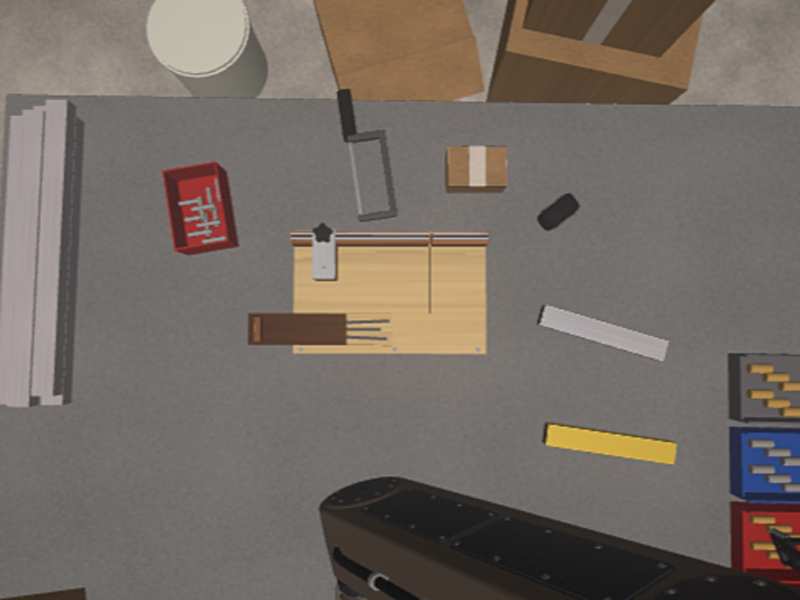

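View pics/scene0.png

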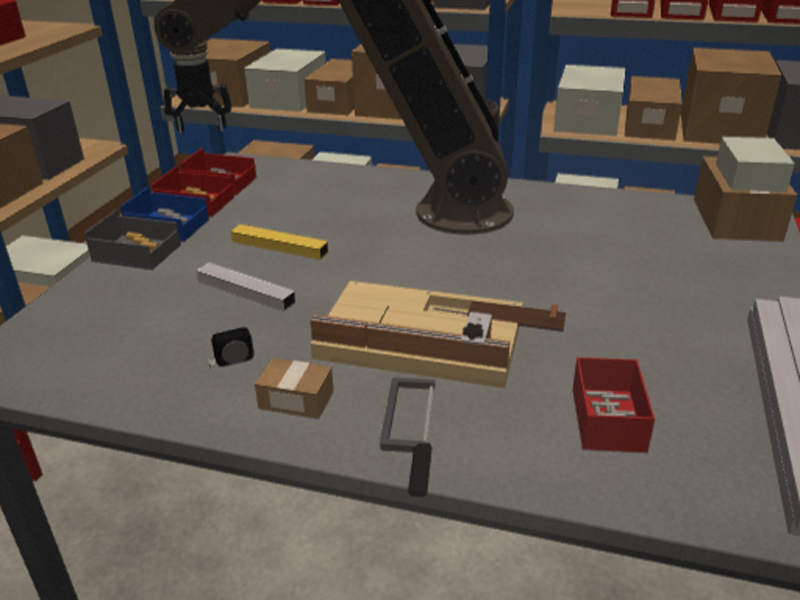

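The top view shows the board at about (390,293), with the stop and knob at (323,250), the slot at x=430 and the cover pull at (256,329). There are three bar-like candidates: silver section (604,333), yellow section (610,443) and the big silver stack (40,250). The plain aluminium one right of the board at (604,333) fits. I'll measure roughly and confirm it from close by.

```bash
cat > h.py <<'E'
from workcell import env, snapshot, ticket
import cv2, numpy as np
from scipy.spatial.transform import Rotation as R
def ray(s,uv):
    d=np.array([(uv[0]-s["cx"])/s["fx"],-(uv[1]-s["cy"])/s["fy"],-1.])
    return R.from_euler("xyz",s["attitude"]).apply(d)
def pt(s,uv,z):
    d=ray(s,uv); e=np.array(s["eye"]); return e+d*(z-e[2])/d[2]
def ori(yaw,pitch_deg=0):
    """tool pointing down, jaw axis (tool z) along heading yaw in the horizontal"""
    x=np.array([0,0,-1.]); z=np.array([np.cos(yaw),np.sin(yaw),0]); return R.from_matrix(np.c_[x,np.cross(z,x),z]).as_euler("xyz")
def save(s,name,box,k):
    x0,y0,x1,y1=box; cv2.imwrite(f"pics/{name}.png",cv2.resize(s["image"][y0:y1,x0:x1],None,fx=k,fy=k,interpolation=cv2.INTER_CUBIC))
E
python3 - <<'E'
from h import *
s=snapshot("top")
def p(u,v,z,l): print(l,np.round(pt(s,(u*.64,v*.64),z),4))
p(293,354,.036,"board near-left");p(487,354,.036,"board near-right")
p(292,246,.036,"fence foot left?");p(488,246,.036,"right")
p(256,329,.056,"pull"); p(430,312,.036,"slot near end")
p(548,306,.03,"bar a");p(668,341,.03,"bar b");p(540,322,.03,"c");p(662,359,.03,"d")
p(313,280,.081,"stop");p(335,280,.081,"stop")
p(604,333,.03,"barc")
p(387,218,.01,'saw');p(447,190,.05,'carton');p(540,215,.05,'tape')
for q in (ori(0),ori(np.pi/2)): print(np.round(q,3))
E
```

```text
board near-left [0.446  0.2097 0.036 ]
board near-right [ 0.4522 -0.1517  0.036 ]
fence foot left? [0.6486 0.2169 0.036 ]
right [ 0.6546 -0.152   0.036 ]
pull [0.4915 0.2752 0.056 ]
slot near end [ 0.5286 -0.0446  0.036 ]
bar a [ 0.5438 -0.2666  0.03  ]
bar b [ 0.4819 -0.4912  0.03  ]
c [ 0.5135 -0.2516  0.03  ]
d [ 0.4482 -0.4797  0.03  ]
stop [0.5813 0.1691 0.081 ]
stop [0.582  0.1296 0.081 ]
barc [ 0.4949 -0.3716  0.03  ]
saw [0.7097 0.0394 0.01  ]
carton [ 0.7564 -0.0724  0.05  ]
tape [ 0.7121 -0.246   0.05  ]
[-0.     1.571  0.   ]
[-1.571  1.571  0.   ]<sys>:0: UserWarning: Gimbal lock detected. Setting third angle to zero since it is not possible to uniquely determine all angles.
```

```bash
python3 - <<'E' 2>/dev/null
from h import *
b=0.017
for n,p in (("pull",[.4915,.34,.2]),("bar",[.497,-.372,.2]),("place",[.6,.02,.2])):
    for hd in (b,b+np.pi,b+np.pi/2,b-np.pi/2,-.276,-.276+np.pi):
        q=env.ik(p,ori(hd)); print(n,round(hd,2),None if q is None else np.round(q,2))
# slanted pose: tool x = (sin45,0,-cos45) along board x, jaw along +-board y
for sg in (1,-1):
    x=np.array([np.sin(.78),0,-np.cos(.78)]); z=np.array([0,sg,0.]); M=R.from_euler("z",b)*R.from_matrix(np.c_[x,np.cross(z,x),z])
    q=env.ik([.59,.03,.09],M.as_euler("xyz")); print("slant",sg,None if q is None else np.round(q,2))
env.move_gripper(0.0,20)
env.movep([.48,.30,.26],ori(b+np.pi/2)); 
s=snapshot("wrist"); save(s,"w1",(0,0,512,384),1.56); cv2.imwrite("/tmp/w1.png",s["image"])
print({k:np.round(v,4).tolist() for k,v in s.items() if k!="image"}); print(env.current_clock())
for c in [(.5,.28,.056)]: pass
np.save("/tmp/w1.npy",s,allow_pickle=True)
E
```

```text
pull 0.02 [ 0.49  0.51  1.68 -0.    0.95  0.48]
pull 3.16 [ 0.49  0.51  1.68 -0.    0.95 -2.66]
pull 1.59 [ 0.49  0.51  1.68 -0.    0.95 -1.09]
pull -1.55 [0.49 0.51 1.68 0.   0.95 2.05]
pull -0.28 [ 0.49  0.51  1.68 -0.    0.95  0.77]
pull 2.87 [ 0.49  0.51  1.68 -0.    0.95 -2.37]
bar 0.02 [-0.75  0.54  1.62  0.    0.98 -0.77]
bar 3.16 [-0.75  0.54  1.62  0.    0.98  2.38]
bar 1.59 [-0.75  0.54  1.62  0.    0.98 -2.34]
bar -1.55 [-0.75  0.54  1.62  0.    0.98  0.8 ]
bar -0.28 [-0.75  0.54  1.62  0.    0.98 -0.47]
bar 2.87 [-0.75  0.54  1.62  0.    0.98  2.67]
place 0.02 [-0.08  0.51  1.68 -0.    0.96 -0.09]
place 3.16 None
place 1.59 [-0.08  0.51  1.68 -0.    0.96 -1.66]
place -1.55 [-0.08  0.51  1.68  0.    0.96  1.48]
place -0.28 [-0.08  0.51  1.68 -0.    0.96  0.2 ]
place 2.87 None
slant 1 [-0.09  0.64  2.23  2.99  0.51  1.63]
slant -1 [-0.09  0.64  2.23  2.99  0.51 -1.51]
{'fx': 264.6226, 'fy': 264.6226, 'cx': 254.6551, 'cy': 192.0238, 'eye': [0.4002, 0.2992, 0.3833], 'attitude': [-0.3143, -0.0001, 1.5865]}
4.1917
```

View pics/w1.png

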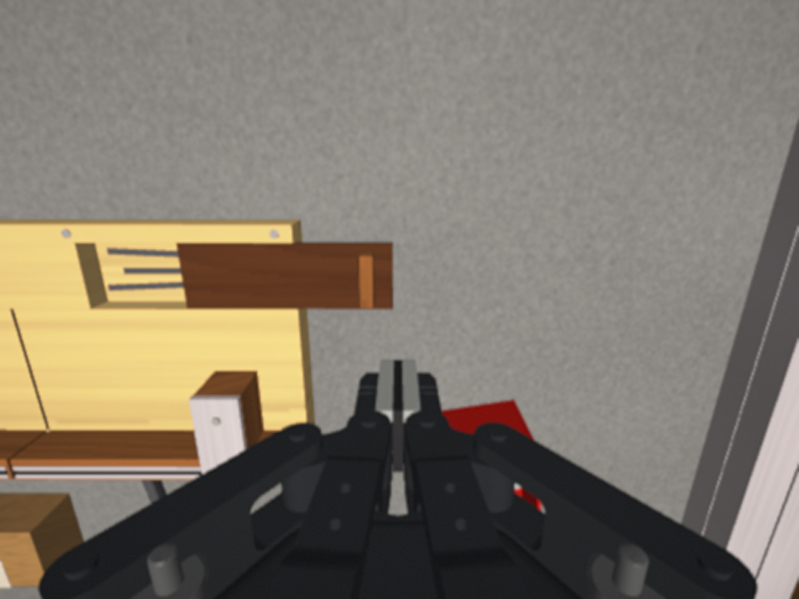

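The wrist view shows the board's near-left top corner at (300,220), the pull at (365,281), the slot from (12,308) to (47,430), and the stop's slot-side top near corner at (191,399).

```bash
python3 - <<'E' 2>/dev/null
from h import *
s=np.load("/tmp/w1.npy",allow_pickle=True).item()
def p(u,v,z,l): q=pt(s,(u/1.5605,v/1.5605),z); print(l,np.round(q,4)); return q
c=p(300,220,.036,"nl corner"); p(0,220,.036,"edge");p(359,255,.056,"pull");p(372,307,.056,"pull");p(12,308,.036,"slot n");p(47,430,.036,"slot f");p(302,430,.036,"fence foot L")
p(191,399,.086,"stop strap near slot-side");p(241,396,.086,"stop strap near left");p(258,375,.081,"stop left near wood");p(213,372,.081,"stop near wood");p(392,275,.036,"cover end");p(183,275,.036,"cover inner end")
E
```

```text
nl corner [0.4447 0.2189 0.036 ]
edge [ 0.4486 -0.0307  0.036 ]
pull [0.4693 0.2694 0.056 ]
pull [0.5134 0.2797 0.056 ]
slot n [ 0.5263 -0.0419  0.036 ]
slot f [ 0.6536 -0.0421  0.036 ]
fence foot L [0.6496 0.2091 0.036 ]
stop strap near slot-side [0.5853 0.1326 0.086 ]
stop strap near left [0.5818 0.174  0.086 ]
stop left near wood [0.5651 0.1878 0.081 ]
stop near wood [0.5629 0.1513 0.081 ]
cover end [0.4907 0.296  0.036 ]
cover inner end [0.4935 0.1147 0.036 ]
```

```bash
cat >> h.py <<'E'
b=0.016
C=np.array([.565,.031,0])
def B(x,y,z): return C+R.from_euler("z",b).apply([x,y,z])
E
python3 - <<'E' 2>/dev/null
from h import *
o=ori(b+np.pi/2)
env.movep([.4905,.335,.11],o); env.move_l([.4905,.335,.0605],feed=.1)
r=env.move_l([.4905+.016*.175,.16,.0605],feed=.05,threshold=12)
print(r,env.current_tool_pos(),env.current_ft_force(),env.current_clock())
env.dwell(.3); print(env.current_ft_force())
p=env.current_tool_pos(); env.move_l([p[0],p[1]+.03,p[2]],feed=.1); env.move_l([p[0],p[1]+.03,.26],feed=.3)
s=snapshot("top"); save(s,"t2",(150,130,330,250),4.4)
env.move_gripper(.085)
env.movep([.46,-.36,.28],ori(-.276))
s=snapshot("wrist"); save(s,"w2",(0,0,512,384),1.5605); np.save("/tmp/w2.npy",s,allow_pickle=True); print(env.current_clock())
E
```

```text
True [0.49252736 0.20747202 0.06050418] [-1.49102895 11.49625104  1.11349689] 7.8
[-1.60112096  9.64532821  2.3034323 ]
12.4083
```

View pics/t2.png

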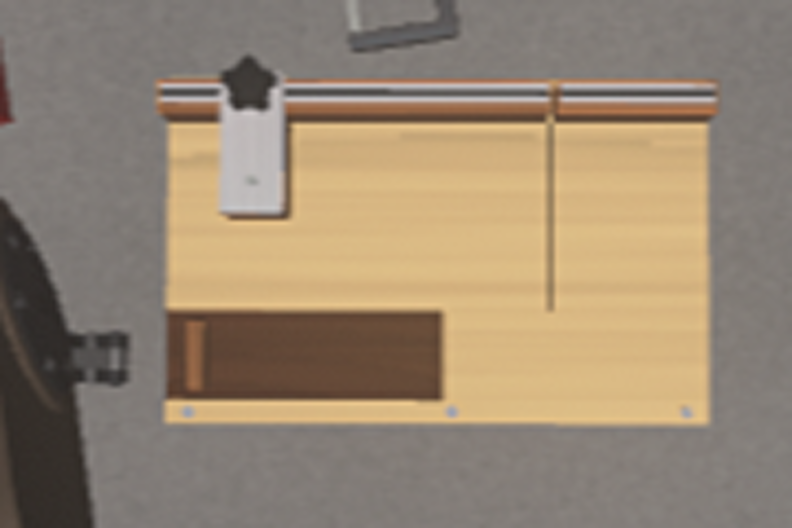

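View pics/w2.png

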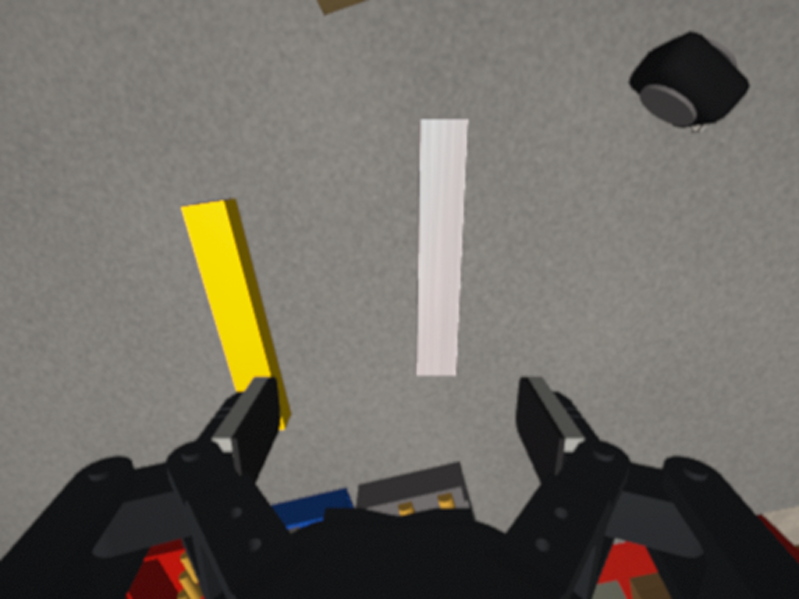

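The cover now looks fully shut: its end is flush with the board edge at x=167 in the crop. The wrist view confirms the plain aluminium section, with top corners (421,119), (468,119), (457,375) and (417,375). The yellow one, at (230,290), is left alone.

```bash
python3 - <<'E' 2>/dev/null
from h import *
s=np.load("/tmp/w2.npy",allow_pickle=True).item()
q=np.array([pt(s,(u/1.5605,v/1.5605),.03)[:2] for u,v in((421,119),(468,119),(457,375),(417,375))])
print(np.round(q,4),q.mean(0)); d=(q[0]+q[1]-q[2]-q[3])/2; print("len",np.hypot(*d),"width",np.linalg.norm(q[0]-q[1]),np.linalg.norm(q[2]-q[3]),"heading of bar x",np.arctan2(d[1],d[0])-np.pi/2)
t=snapshot("top")
def p(u,v,z,l): print(l,np.round(pt(t,(150+u/4.4-.4,130+v/4.4-.4),z),4))
p(164,424,.036,"nl");p(709,424,.036,"nr");p(709,120,.036,"fence R");p(167,120,.036,"fence L");p(285,214,.086,"stop strap");p(219,214,.086,"stop l");p(550,312,.036,"slot n");p(551,120,.036,"slot f")
for x in((-.115,.18),(-.115,-.18),(.085,-.18),(.085,.18)): print(np.round(B(*x,.036),4))
E
```

```text
[[ 0.5101 -0.2518]
 [ 0.5477 -0.2624]
 [ 0.4846 -0.492 ]
 [ 0.4457 -0.481 ]] [ 0.49701353 -0.3718062 ]
len 0.23806546272887724 width 0.03912950859457118 0.04040423851376204 heading of bar x -0.2713485739216279
nl [0.4477 0.2116 0.036 ]
nr [ 0.4539 -0.149   0.036 ]
fence R [ 0.6562 -0.1473  0.036 ]
fence L [0.6503 0.215  0.036 ]
stop strap [0.5842 0.1292 0.086 ]
stop l [0.5836 0.1711 0.086 ]
slot n [ 0.5262 -0.0429  0.036 ]
slot f [ 0.6545 -0.0418  0.036 ]
[0.4471 0.2091 0.036 ]
[ 0.4529 -0.1508  0.036 ]
[ 0.6529 -0.1476  0.036 ]
[0.6471 0.2123 0.036 ]
```

```bash
sed -i 's/^C=.*/C=np.array([.5665,.0320,0])/' h.py; python3 - <<'E' 2>/dev/null
from h import *
o=ori(-.271)
env.movep([.497,-.3718,.13],o); env.move_l([.497,-.3718,.023],feed=.15)
env.move_gripper(.03,40); print("w",env.current_gripper_width(),env.current_tool_pos(),env.current_ft_force())
env.move_l([.497,-.3718,.15],feed=.2); print("w",env.current_gripper_width(),env.current_ft_force())
ob=ori(b)
env.movep(B(.035,-.045,.15),ob); env.move_l(B(.035,-.045,.068),feed=.15)
print(env.current_ft_force())
r=env.move_l(B(.035,-.045,.054),feed=.03,threshold=5); print(r,env.current_tool_pos(),env.current_ft_force(),env.current_clock())
p=env.current_tool_pos()
r=env.move_l(p+R.from_euler("z",b).apply([0,.045,0]),feed=.03,threshold=9); print(r,env.current_tool_pos(),env.current_ft_force(),env.current_clock())
print("board y",(env.current_tool_pos()-C))
s=snapshot("top"); save(s,"t3",(150,130,330,250),4.4)
E
```

```text
w 0.03945305618805673 [ 0.49721486 -0.37198028  0.02363686] [-1.76296224  1.32989682  6.14925169]
w 0.03952832647399461 [ 0.83703797 -0.51097465 -1.78769418]
[-0.6309629  -0.16590742 -1.77410378]
True [ 0.60258016 -0.01247971  0.05910592] [0.78631939 0.04992113 1.15243065] 17.7333
True [0.60227886 0.01076258 0.05910339] [ 0.27977085 -1.13003405  4.6299497 ] 18.5917
board y [ 0.03577886 -0.02123742  0.05910339]
```

View pics/t3.png

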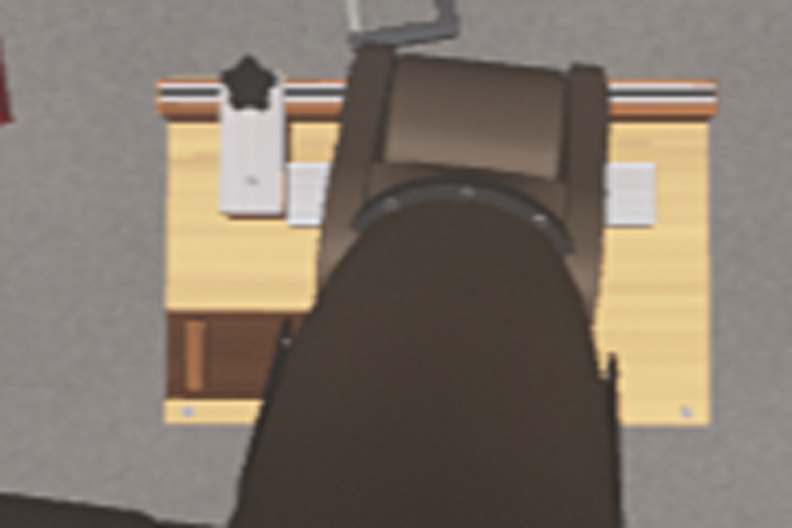

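The bar end meets the stop (287 vs 285 px), and the TCP is at board y = -0.021, as predicted for a butted bar. Next I release it and make the slanting push.

```bash
cat >> h.py <<'E'
def slant(a,sg=1):
    x=np.array([np.sin(a),0,-np.cos(a)]); z=np.array([0,sg,0.]); return (R.from_euler("z",b)*R.from_matrix(np.c_[x,np.cross(z,x),z])).as_euler("xyz")
def board(p): return R.from_euler("z",-b).apply(np.asarray(p)-C)
E
python3 - <<'E' 2>/dev/null
from h import *
env.move_gripper(.056); env.dwell(.1)
p=env.current_tool_pos(); env.move_l([p[0],p[1],.13],feed=.15)
env.movep(B(-.05,-.012,.30),ori(b)); env.move_gripper(0,40)
o=slant(np.pi/4)
env.movep(B(-.06,-.012,.30),o); print(env.current_clock(),env.current_joint_pos())
s=snapshot("top"); save(s,"t4",(150,130,330,250),4.4)
env.movep(B(-.04,-.012,.12),o); env.move_l(B(-.035,-.012,.0794),feed=.1); env.dwell(.2)
f0=env.current_ft_force(); print("f0",f0)
r=env.move_l(B(.04,-.012,.0794),feed=.03,threshold=9); p=env.current_tool_pos()
print(r,board(p),env.current_ft_force()-f0,env.current_clock())
s=snapshot("top"); save(s,"t5",(150,130,330,250),4.4); s=snapshot("scene"); save(s,"s5",(170,150,370,280),4)
E
python3 - <<'E' 2>&1 | grep -v Warn
from h import *
print(env.current_clock(),board(env.current_tool_pos()),env.current_gripper_width(),env.current_joint_pos())
for z in(.30,.25,.2,.15,.12,.0794):
  for a in (45,35):
    for sg in(1,-1):
      q=env.ik(B(-.05,-.012,z),slant(np.radians(a),sg)); print(z,a,sg,None if q is None else np.round(q,2))
print(env.ik(B(-.035,-.012,.0794),slant(np.pi/4)),env.ik(B(-.05,-.012,.3),ori(b)),env.ik(B(.03,-.012,.3),ori(b)))
E
```

```text
21.025 [-0.04996374 -0.01200256  0.29986626] 4.5490203325500405e-05 [-9.06446184e-02  2.85472849e-01  1.75193234e+00 -1.95323518e-05
  1.10439390e+00 -1.06673134e-01]
0.3 45 1 None
0.3 45 -1 [-0.14  0.12  2.2   1.22  0.12  0.24]
0.3 35 1 [-0.13  0.13  2.1   0.27  0.32 -1.94]
0.3 35 -1 [-0.13  0.13  2.1   0.27  0.32  1.2 ]
0.25 45 1 [-0.14  0.22  2.27  2.41  0.17  2.19]
0.25 45 -1 [-0.14  0.22  2.27  2.41  0.17 -0.96]
0.25 35 1 [-0.13  0.21  2.17  0.49  0.18 -2.17]
0.25 35 -1 [-0.13  0.21  2.17  0.49  0.18  0.97]
0.2 45 1 [-0.14  0.33  2.33  2.78  0.32  1.81]
0.2 45 -1 [-0.14  0.33  2.33  2.78  0.32 -1.33]
0.2 35 1 None
0.2 35 -1 [-0.13  0.31  2.23  1.57  0.08 -0.12]
0.15 45 1 [-0.14  0.46  2.37  2.9   0.49  1.67]
0.15 45 -1 [-0.14  0.46  2.37  2.9   0.49 -1.47]
0.15 35 1 [-0.13  0.42  2.28  2.66  0.18  1.92]
0.15 35 -1 [-0.13  0.42  2.28  2.66  0.18 -1.22]
0.12 45 1 [-0.14  0.54  2.4   2.94  0.59  1.63]
0.12 45 -1 [-0.14  0.54  2.4   2.94  0.59 -1.51]
0.12 35 1 [-0.13  0.49  2.3   2.83  0.27  1.76]
0.12 35 -1 [-0.13  0.49  2.3   2.83  0.27 -1.38]
0.0794 45 1 [-0.14  0.66  2.42  2.97  0.72  1.59]
0.0794 45 -1 [-0.14  0.66  2.42  2.97  0.72 -1.56]
0.0794 35 1 [-0.13  0.59  2.33  2.92  0.39  1.65]
0.0794 35 -1 [-0.13  0.59  2.33  2.92  0.39 -1.49]
[-0.13564122  0.66107041  2.37942792  2.97207246  0.68559831  1.5948778 ] [-9.06552316e-02  2.85216177e-01  1.75192628e+00 -4.44089210e-16
  1.10445019e+00 -1.06655232e-01] [-7.62914552e-02  4.05432045e-01  1.56448183e+00 -4.44089210e-16
  1.17167878e+00 -9.22914552e-02]
```

```bash
python3 - <<'E' 2>&1 | grep -v Warn
from h import *
o=slant(np.pi/4,-1)
env.movep(B(-.06,-.012,.15),o); print(env.current_clock(),env.current_joint_pos())
env.move_l(B(-.035,-.012,.0794),feed=.1); env.dwell(.2)
f0=env.current_ft_force(); print("f0",f0)
r=env.move_l(B(.04,-.012,.0794),feed=.03,threshold=9); p=env.current_tool_pos()
print(r,board(p),env.current_ft_force()-f0,env.current_clock())
s=snapshot("top"); save(s,"t5",(150,130,330,250),4.4); s=snapshot("scene"); save(s,"s5",(170,150,370,280),4)
E
```

```text
23.4833 [-0.14688351  0.45565752  2.39802028  2.90104969  0.50371162 -1.47511475]
f0 [-0.63567401 -0.36282765  0.27996735]
True [ 0.03269902 -0.01200175  0.07907574] [-3.95990497 -0.58571994  6.37554295] 26.5917
```

View pics/s5.png

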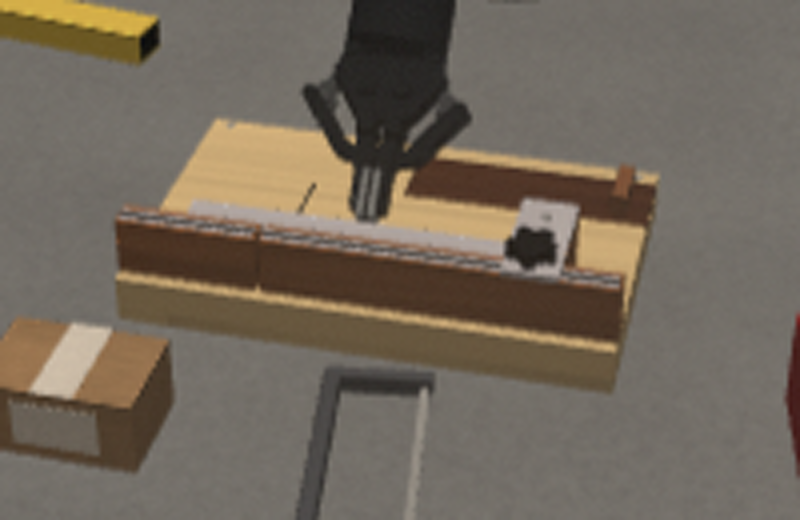

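View pics/t5.png

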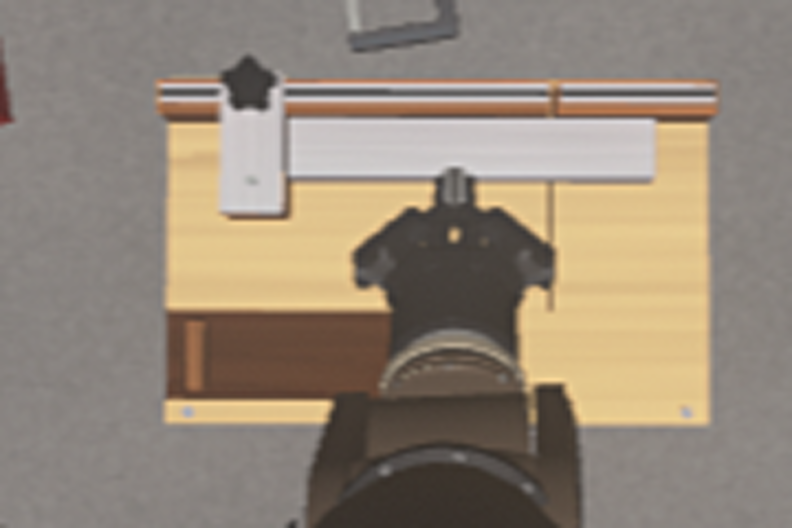

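The bar lies flat against the fence and butts on the stop, its end at (289,150) against the strap edge at 287. The fingers are at (455,175), well left of the slot at x=551. Now I increase the push along the slant.

```bash
python3 - <<'E' 2>&1 | grep -v Warn
from h import *
p=env.current_tool_pos(); f0=np.array([-.64,-.36,.28])
r=env.move_l(p+R.from_euler("z",b).apply([.012,.002,-.012]),feed=.01,threshold=16)
print(r,board(env.current_tool_pos()))
for i in range(4): env.dwell(.4); print(env.current_ft_force()-f0,board(env.current_tool_pos()),env.current_clock())
t=snapshot("top"); save(t,"t6",(205,150,305,180),8); np.save("/tmp/t6.npy",t,allow_pickle=True)
E
```

```text
True [ 0.03273061 -0.01198481  0.07892627]
[-5.72735755 -0.21048891  8.71585816] [ 0.03271055 -0.01198873  0.07898799] 27.55
[-5.58328791 -0.95151039  8.88590684] [ 0.03270456 -0.012004    0.07895649] 27.95
[-5.91440643 -1.55960432  9.51149136] [ 0.0327062  -0.01199282  0.07899845] 28.35
[-6.22424849 -0.56273515  9.1057701 ] [ 0.03271046 -0.01200769  0.07898077] 28.75
```

View pics/t6.png

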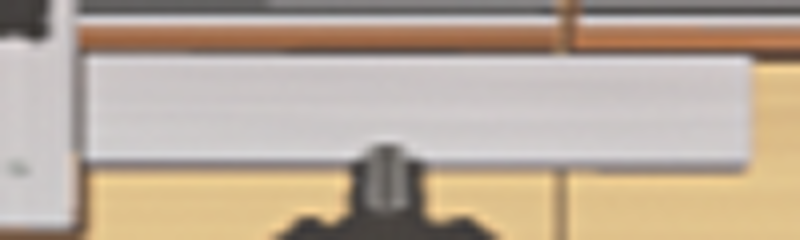

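```bash
python3 - <<'E' 2>&1 | grep -v Warn
from h import *
t=np.load("/tmp/t6.npy",allow_pickle=True).item()
for n,u,v,z in (("strap",77,130,.086),("bar end L",84,110,.066),("bar end R",750,110,.066),("far top L",90,53,.066),("far top R",750,56,.066)): print(n,np.round(board(pt(t,(205+u/8-.44,150+v/8-.44),z)),4))
f0=np.array([-.64,-.36,.28])
for k in range(3):
    p=env.current_tool_pos()
    r=env.move_l(p+R.from_euler("z",b).apply([.012,.001,-.010]),feed=.01,threshold=22)
    env.dwell(.5); f=env.current_ft_force()-f0; print(r,f,board(env.current_tool_pos()),env.current_clock())
    if -f[0]>13 and f[2]>13: break
E
```

```text
strap [0.0542 0.0976 0.086 ]
bar end L [0.0638 0.0973 0.066 ]
bar end R [ 0.0639 -0.1404  0.066 ]
far top L [0.0843 0.0953 0.066 ]
far top R [ 0.0833 -0.1405  0.066 ]
True [-7.03453374 -1.41359848 11.3393913 ] [ 0.03276986 -0.01199306  0.07888873] 29.7833
True [-7.65282696 -2.03656479 11.65182167] [ 0.03277479 -0.0120006   0.07888355] 30.7583
True [-7.50657106 -1.3563755  11.65903773] [ 0.03278071 -0.01198892  0.07886224] 31.7333
```

```bash
python3 - <<'E' 2>&1 | grep -v Warn
from h import *
f0=np.array([-.64,-.36,.28])
for th in (32,42,50):
    p=env.current_tool_pos()
    r=env.move_l(p+R.from_euler("z",b).apply([.014,.0005,-.009]),feed=.01,threshold=th)
    env.dwell(.6); f=env.current_ft_force()-f0; print(th,r,f,board(env.current_tool_pos()),env.current_clock())
    if -f[0]>13 and f[2]>13: break
E
```

```text
32 True [-9.56929783 -0.75619611 12.73283719] [ 0.03281132 -0.01198107  0.0787907 ] 32.8917
42 True [-10.79734162  -1.08512629  15.04705863] [ 0.032875   -0.01195478  0.07873935] 34.0917
50 True [-12.02488526  -1.48459283  17.08511743] [ 0.03292662 -0.01194846  0.07871659] 35.3333
```

```bash
python3 - <<'E' 2>&1 | grep -v Warn
from h import *
f0=np.array([-.64,-.36,.28])
for i in range(3): env.dwell(.4); print(env.current_ft_force()-f0,board(env.current_tool_pos()))
t=snapshot("top"); save(t,"t7",(150,130,330,250),4.4)
E
```

```text
[-12.14230512  -1.79146453  16.37932136] [ 0.03294507 -0.01190863  0.07872293]
[-11.31269951  -1.36114854  17.00257821] [ 0.03292098 -0.01192132  0.07870458]
[-11.44181831  -1.35211727  15.92081453] [ 0.03294761 -0.01193718  0.07874196]
```

View pics/t7.png

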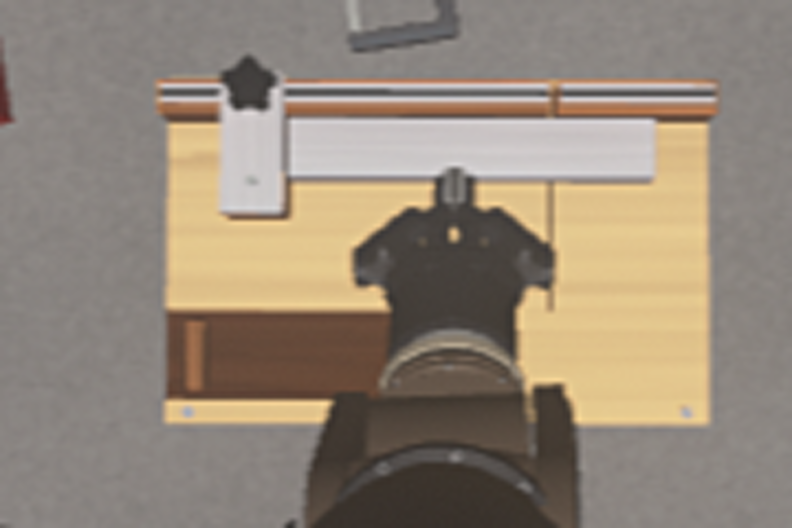

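The picture is unchanged: bar on the fence and stop, cover shut at (167,355), and a steady push. I'm handing in.

```bash
python3 -c "
from workcell import ticket; print(ticket.hand_in())"
```

```text
the job is handed in; nothing more can be done
None
```

I slid the tray cover shut against its end stop and laid the aluminium section on the bed, butted against the stop block. The arm is still pressing it with the closed fingers tilted 45°. I handed the job in at about 37 s; no verdict was reported.

**Last checks**
- **Push:** the tool force held steady at about 11–12 N towards the fence and 16–17 N downwards. I did not measure the forces on the fence and bed directly. Allowing for friction, I estimate at least about 5 N on the fence and 14 N on the bed.
- **Where it presses:** the TCP is at board y = -0.012 m, 63 mm to the stop's side of the saw slot.
- **Section:** in the top view its end was within about 1 mm of the stop face. Its edge lay along the fence to within about 1–2 mm, which is the camera's accuracy.
- **Cover and other things:** the cover still looked flush and shut. The moves stayed clear of the hacksaw, tape measure, carton, bin and yellow look-alike, but I took no final picture of all of them.

**What went differently:** the first slanted pose could not be reached at 0.30 m height, so I moved into the tilt lower down. The force also fell to roughly half each time a push stopped on its threshold, so I stepped the threshold up until the held force was sufficient.

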